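Flip the jig's hinged plate shut and hold a guide rod through both bushings

ROBOT

A 6-joint arm with a two-finger parallel gripper is mounted at the origin on the work surface. World frame = base frame: x ahead of the robot, y to its left, z up, the work surface at z = 0. Lengths are in m, angles in rad, forces in N, time in s.
With the tool pointing down it reaches from about 0.325 to 0.925 m from the base axis. Payload 3.1 kg.
Tool frame: the origin (TCP) lies at the centre of the arm's flange, where the gripper is bolted on; the fingertips stand 173 mm ahead of it and the grasp point (between the pads) lies ahead of it (r.pinch_z is the z of the grasp point in the tool frame, in m); z points along the fingers, y is the direction in which the jaws open and shut (so a half turn about z gives the same grasp; the last joint's range is limited). The gripper opens to 85 mm and grips with 20 to 120 N. Pads are 22 mm wide; open, the fingers measure 114 mm over their backs; the gripper's body (76 mm by 85 mm) begins 54 mm behind the grasp point. The pads swing forward as they close: fully open they stand 13 mm farther back than shut.
Start: joints at [1.178, 0.217, 1.613, -0, 1.311, -0.112], TCP at [0.173, 0.601, 0.405] pointing down, gripper open.
Joint ranges: [-2.75, 2.75], [-0.78, 2.1], [0.31, 2.55], [-1.13, 4.27], [0.13, 2.63], [-2.58, 2.58]. Speed limits (rad/s): [2.79, 2.79, 3.14, 3.14, 3.14, 3.14].

INTERFACE

Orientations are given as a unit quaternion [w, x, y, z].
In Python, from workcell import r, viewer, workorder gives the robot as it stands. The module is installed in compiled form; this text tells all that it offers.
- The arm moves only by the tool apply_moves, never from a script. Its argument "targets" is a list of rows, each a list of 3 entries, a list of its own where there are three numbers: the finger opening in m, from 0 to 0.0854, then the shift along the tool's x, y, z in m, then the turn, a rotation vector about the tool's x, y, z in rad. In form: [[claw, [dx, dy, dz], [ax, ay, az]], ...]. A call has exactly 10 rows; each row shifts and turns the pose as measured when the row begins, along the tool's axes as they then stand; what a row does not reach is not made up. A row lasts 1/8 s, in which the tool goes at most 62.5 mm and 10.7 degrees, less where a joint would pass 70% of its speed; a pose out of reach is approached as far as the arm can. A call with a gripper value outside its range is refused whole. The fingers move at their own pace and stop on an object; "grip_force" is the grip in N (left out, the last holds). Time passes only in rows, so rows that do not move let the fingers close, or fill a call up. It gives the time, the measured TCP pose, the force and the opening at its end, in the units of the state.
- r.read_state(): the state, without advancing time (a new reading comes with each control period).
- viewer.grab_frame(name): name is "scene" or "side" or "wrist"; returns a dict with "img" (384x512x3 uint8, red, green, blue), "range_z" (384x512 float32, m along the optical axis (not along the pixel's ray), 0 where there is no reading), "K" (3x3 intrinsics, pixels), "position" and "attitude" of the camera in the world. Camera axes: x right, y down, z forward; pixel columns grow to the right and rows downward; lengths in m; the calibration is good to about 2 mm. A picture is of the moment at which its call begins.
- workorder.finish_job(): hands the job in, once; it reports no verdict.
The state is a dict: "t": time; "joint_pos": joint angles; "joint_velocities": joint speeds; "tau": joint torques, N m; "tcp_pos": TCP position; "tool_rot": TCP orientation; "ft_force": force on the tool from outside, world axes, zero at the start; "wrist_torque": the same for the moment, N m; "opening": finger opening in m.
Only numpy, scipy, OpenCV 4.12 (cv2) and the standard library are available. Lean on these libraries where they do the work, as an engineer would, in place of code of your own. Each camera call takes 0.05 s, during which the arm holds its last target.

TASK

The hinged top plate of the small pressing jig is swung back: flip it over so that it lies fully shut on its two posts. Then take the guide rod, the tallest of the three rods standing in the wooden block, thread it from above through the brass bushing in the plate and on through the bushing in the arm below, and finish while still holding it there in the gripper, with its tip showing clearly below the lower bushing but clear of the jig's base. Leave the other two rods, the loupe and the jar where they are.

Things in the scene. Friction and masses are not known exactly. Their poses are not given: they have to be found in the camera images.
- jig: Fixed pressing jig. Origin: base's underside, straight below the bushings' vertical axis; z up, +y from that axis to the hinge. Dark base plate 90 mm (x), y -56 to 80, 10 high; aluminium column and lugs at y 46 to 67, 70 wide (x), 97 high, carry the hinge; a fixed arm 36 wide at z 42 to 52 holds the lower bushing; two 8 mm rest posts 80 high at x +-20, y -34 (mm).
- leaf (a joint): Angle of the hinged top plate (rad): 0 shut, level on the posts; 1.57 upright; starts swung back over the +y side at 1.9 to 2.6 (stop 2.65). Stiff hinge: the plate stays where it is left and takes 1 to 4 N at its free edge to turn; closed fingers can push it. Aluminium, 50 mm wide, 10 thick, free edge 95 mm from the hinge axis; shut it lies at z 80 to 90 mm.
- hinge (a point): Middle of the plate's hinge axis, at x = 0, y = +55, z = 85 mm of the jig; the axis runs along the jig's x.
- leaf_edge (a point): Middle of the hinged plate's free edge (half-way through its 10 mm thickness), 95 mm from the hinge axis; moves with the plate. When the plate is shut it lies at x = 0, y = -40, z = 85 mm of the jig.
- upper_bush (a point): Mouth centre of the brass bushing in the hinged plate, 55 mm from the hinge axis; moves with the plate. Outer diameter 22, bore 12 right through, 14 long, 4 mm proud of the plate's upper face (when shut). Shut, the mouth is 94 mm above the bench, straight above the lower bushing; its underside is at 80 mm.
- lower_bush (a point): Centre of the mouth (upper end) of the brass bushing in the jig's fixed arm, 54 mm above the bench. Outer diameter 22 mm, bore 12 mm through, 14 mm long: its underside is 40 mm above the bench, 30 mm above the top of the jig's base.
- rod_head (a point): Centre of the guide rod's thick head, where to grip it. Steel, 125 mm long, about 105 g: head 16 mm diameter, 30 long; below it a shank of 10 mm diameter, 95 long, with a tapered nose (6 mm wide at the end, 6 long). Stands upright in one of the block's holes, 87 mm showing. z runs from tip to head; the tip is 110 mm below this point.
- rod_tip (a point): Centre of the guide rod's lower end; z as for the head.
- block: Wooden block fixed to the bench, 140 x 50 x 50 mm (x, y, z), origin at the centre of its underside, with three upright holes of 11 mm diameter, 38 mm deep, at x = -45, 0, +45 mm along its length. The three rods stand in them in any order.
- punch_a_head (a point): Centre of the head of another steel rod in the block, 90 mm long (10 mm shank, head 16 mm diameter, 20 mm long); standing, its top is 102 mm above the bench. To be left alone.
- punch_b_head (a point): Centre of the head of the shortest steel rod in the block, 72 mm long, same shank and head; standing, its top is 84 mm above the bench. To be left alone.
- loupe_mid (a point): Centre of a loose black eye loupe, 38 mm diameter, 34 mm high, on the bench. To be left alone.
- jar_mid (a point): Centre of a loose glass jar with a black cap, 52 mm diameter, 55 mm high, on the bench. To be left alone.
Mind the look-alikes: they are no part of the job. Leave any orange or red look-alike of the part that bears rod_head alone.

How it is judged:
By the outcome, as a careful person would: the job done as asked, in the order asked, and still so for the second after the job is handed in, while the arm keeps its last pose, push and grip.
It also fails if it takes over 69 s, if anything falls off the work surface, if the arm or the gripper's body presses on something with over 40 N, if the wrist force passes 120 N, or if a joint passes its speed limit or range.

## Working session

There is one attempt and no reset: what is moved stays moved. The work goes in short steps, Python scripts to look and compute and a tool call to move; the robot and the scene stay as the last step left them, time stands still between calls to the robot, and variables do not carry over. Pictures are saved under pics/ and viewed, and the job is handed in when it is done.

Besides the shell and the picture viewer there is one more tool, called in YAML: its name, and indented under it one key for each argument. apply_moves: Moves the arm, as the interface text tells. Its arguments: {"type":"object","properties":{"targets":{"type":"array"},"grip_force":{"type":"number"}},"required":["targets"]}

```bash
mkdir -p pics
cat > h.py <<'E'
import numpy as np, cv2
from workcell import r, viewer, workorder
from scipy.spatial.transform import Rotation as R
def q2R(q): q=np.array(q); return R.from_quat([q[1],q[2],q[3],q[0]]).as_matrix()
def camR(f):
    a=np.array(f["attitude"],float)
    return a if a.shape==(3,3) else q2R(a)
def grab(n,fn):
    f=viewer.grab_frame(n); cv2.imwrite(f"pics/{fn}.png",f["img"][:,:,::-1]); np.savez(f"pics/{fn}.npz",**{k:np.array(v) for k,v in f.items() if k!='name'}); return f
def load(fn): return dict(np.load(f"pics/{fn}.npz",allow_pickle=True))
def px(f,u,v,z=None):
    K=f["K"]; z=f["range_z"][int(v),int(u)] if z is None else z
    return camR(f)@(np.array([(u-K[0,2])/K[0,0],(v-K[1,2])/K[1,1],1])*z)+f["position"]
def ray(f,u,v,h):
    K=f["K"]; d=camR(f)@np.array([(u-K[0,2])/K[0,0],(v-K[1,2])/K[1,1],1]); p=np.array(f["position"]); return p+d*(h-p[2])/d[2]
def proj(f,P):
    c=camR(f).T@(np.array(P)-f["position"]); K=f["K"]; return K[0,0]*c[0]/c[2]+K[0,2],K[1,1]*c[1]/c[2]+K[1,2]
E
python3 - <<'E'
from h import *
s=r.read_state(); print(s, r.pinch_z)
ims=[]
for n in("scene","side","wrist"):
    f=grab(n,n+"0"); print(n,f["K"].tolist(),f["position"],f["attitude"])
E
```

```text
{'t': 0.0, 'joint_pos': array([ 1.17779542e+00,  2.17753528e-01,  1.61496435e+00, -3.79994312e-06,
        1.31134251e+00, -1.12245835e-01]), 'joint_velocities': array([-2.37094800e-04, -1.10173282e-03, -1.00595383e-03,  1.00055298e-05,
        1.49349240e-03, -5.77798597e-05]), 'tau': array([ 1.96778055e-03, -3.96865404e+01, -3.03842461e+01, -1.47613036e-04,
        9.86742962e-03, -4.50196637e-06]), 'tcp_pos': array([0.17302083, 0.60013727, 0.40335239]), 'tool_rot': array([-3.06621479e-04,  1.39916354e-01,  9.90162558e-01, -1.19516374e-03]), 'ft_force': array([-0.66639051,  0.83511576,  0.70313376]), 'wrist_torque': array([-0.01397399,  0.04966571,  0.01728206]), 'opening': 0.08537100610104711} 0.1547
scene [[498.9041878004814, 0.0, 250.0773961071774], [0.0, 498.9041878004814, 190.3405378258983], [0.0, 0.0, 1.0]] [1.20224661 0.22291057 0.96939831] [-0.19233229  0.52675503  0.78302276 -0.26909625]
side [[417.7572834510996, 0.0, 256.84300703356627], [0.0, 417.7572834510996, 195.12188275244714], [0.0, 0.0, 1.0]] [ 0.40732972 -0.73753463  0.65477909] [-0.4358216   0.89254687 -0.0995237   0.05928453]
wrist [[337.71124835097675, 0.0, 257.1901050812468], [0.0, 337.71124835097675, 187.73851410501263], [0.0, 0.0, 1.0]] [0.10682386 0.61772363 0.37224146] [0.10779195 0.79142354 0.59640896 0.07953636]
```

View pics/scene0.png

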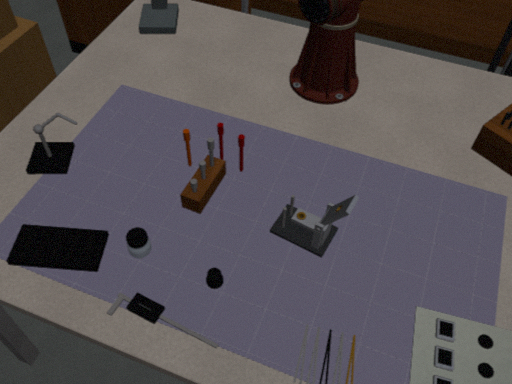

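View pics/side0.png

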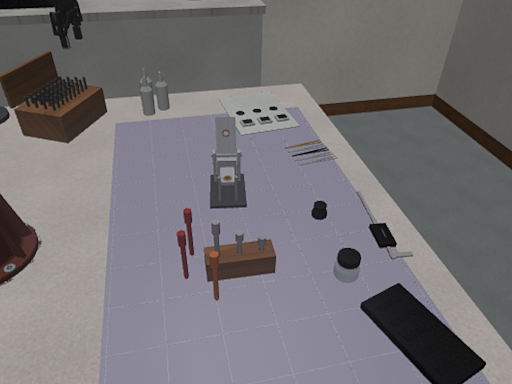

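View pics/wrist0.png

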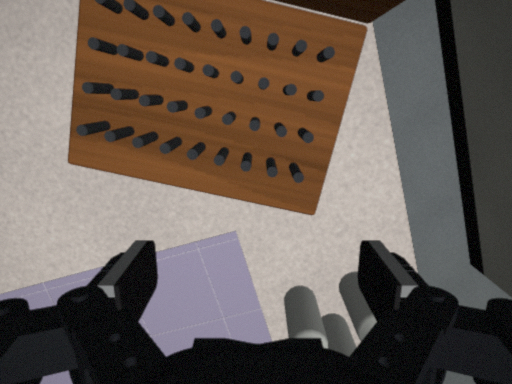

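The scene view shows the jig near (305,225) with its plate swung back to the right, and the block near (204,183). Its tallest rod's head is at (211,145), with three red/orange look-alikes close by. In the side view the rod head is at (216,228). I'll enlarge these areas.

Run:
```python
from h import *
def crop(fn,x0,y0,x1,y1,s):
    i=cv2.imread(f"pics/{fn}.png")[y0:y1,x0:x1]; return cv2.resize(i,None,fx=s,fy=s,interpolation=cv2.INTER_CUBIC)
cv2.imwrite("pics/c1.png",crop("scene0",260,180,370,260,7))
cv2.imwrite("pics/c2.png",crop("scene0",170,115,260,215,6))
cv2.imwrite("pics/c3.png",crop("side0",195,105,265,215,5))
cv2.imwrite("pics/c4.png",crop("side0",170,195,290,310,5))
```

```text
(no output)
```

View pics/c1.png

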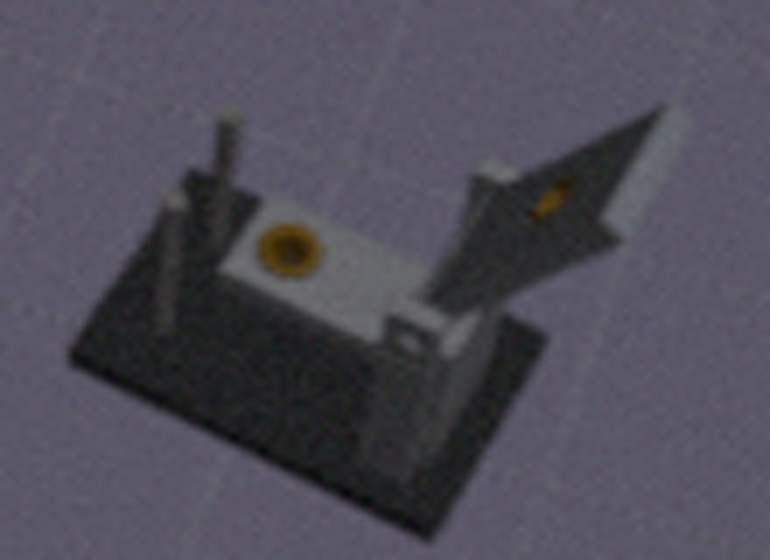

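View pics/c2.png

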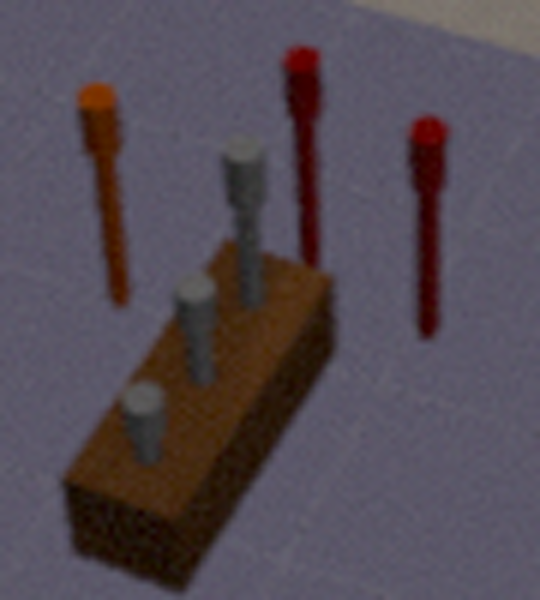

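View pics/c3.png

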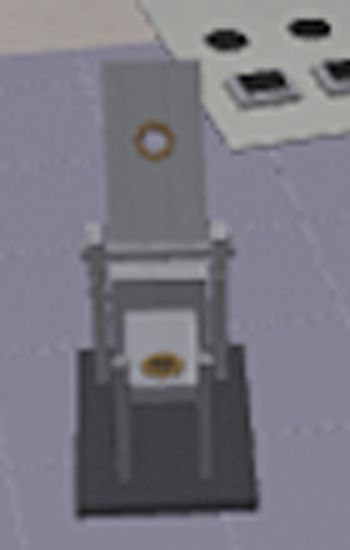

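View pics/c4.png

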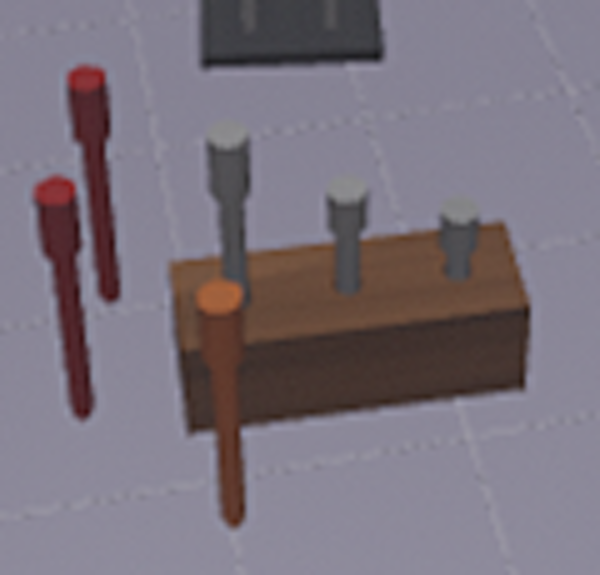

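```bash
cat > fit.py <<'E'
from h import *
from scipy.optimize import least_squares
S=load("scene0");D=load("side0")
a=lambda u,v:(u/7+260,v/7+180)
b=lambda u,v:(u/5+195,v/5+105)
def jp(p,P):
    c,s=np.cos(p[2]),np.sin(p[2]); return np.array([p[0]+c*P[0]-s*P[1],p[1]+s*P[0]+c*P[1],P[2]])
def leaf(th,x,d,n): # d along, n normal (up when shut)
    return np.array([x,.055-d*np.cos(th)+n*np.sin(th)*1, .085+d*np.sin(th)+n*np.cos(th)])
obs=[(S,a(188,172),(-.045,-.056,.010)),(S,a(70,355),(.045,-.056,.010)),(S,a(432,530),(.045,.08,.010)),(S,a(548,335),(-.045,.08,.010)),
(S,a(230,112),(-.02,-.034,.08)),(S,a(176,200),(.02,-.034,.08)),(S,a(291,250),(0,0,.054)),
(D,b(119,357),(-.02,-.034,.08)),(D,b(205,358),(.02,-.034,.08)),(D,b(162,364),(0,0,.054)),
(D,b(78,516),(-.045,-.056,.0)),(D,b(258,510),(.045,-.056,.0)),(D,b(80,348),(-.045,.08,.01)),(D,b(243,345),(.045,.08,.01))]
def res(p,full=False):
    o=[]
    for f,uv,P in obs: o.append(np.array(proj(f,jp(p,P)))-uv)
    o.append(np.array(proj(D,jp(p,leaf(p[3],0,.095,0))))-np.array(b(152,60)))
    o.append(np.array(proj(S,jp(p,leaf(p[3],-.025,.095,-.005))))-np.array(a(662,106)))
    o.append(np.array(proj(S,jp(p,leaf(p[3],.025,.095,-.005))))-np.array(a(607,225)))
    return np.array(o) if full else np.ravel(o)
p=least_squares(res,[.4,.2,0,2.2],loss='soft_l1').x
if __name__=="__main__":
    print("jig",p); print(np.round(res(p,True),1).tolist())
    for P in[(-.045,-.056,.0),(.045,.08,.01)]: print(jp(p,P))
    print("leaf edge",jp(p,leaf(p[3],0,.095,0)),"hinge",jp(p,(0,.055,.085)))
    c=lambda u,v:(u/6+170,v/6+115); d=lambda u,v:(u/5+170,v/5+195)
    for n,s,e,z in[("rod",(245,149),(228,134),.137),("pa",(196,288),(347,190),.102),("pb",(144,393),(459,211),.084),("orange",(98,97),(220,297),.13),("red1",(302,60),(88,77),.13),("red2",(429,130),(56,191),.13)]:
        def rr(X): return np.r_[np.array(proj(S,X))-c(*s),np.array(proj(D,X))-d(*e)]
        X=least_squares(rr,[.4,0,.1]).x
        print(n,ray(S,*c(*s),z),ray(D,*d(*e),z),"tri",X,np.round(rr(X),1))
    for q in[(225,240),(333,280),(183,515),(65,482)]: print("blk",ray(S,*c(*q),.05))
    for q in[(170,263),(190,345),(503,225),(527,303)]: print("blkD",ray(D,*d(*q),.05))
    print("lookalike tips S",[ray(S,*c(*q),0) for q in[(120,303),(428,336)]])
    print("tips D",[ray(D,*d(*q),0) for q in[(233,523),(108,298),(82,415)]])
E
python3 fit.py
```

```text
jig [ 0.54131465  0.10021161 -0.14984287  2.11939426]
[[0.0, -0.8], [-1.2, -0.4], [0.3, 0.7], [0.2, -0.0], [-0.2, 0.6], [-0.8, 0.2], [-0.6, 0.1], [0.2, 0.1], [-0.2, -0.7], [-0.1, -0.9], [-0.6, 0.5], [0.2, 0.3], [-0.8, -1.1], [0.0, -1.5], [-0.2, -0.6], [1.1, 0.0], [-0.8, -0.1]]
[0.48845906 0.05155684 0.        ]
[0.59775302 0.17259745 0.01      ]
leaf edge [0.55692092 0.20358186 0.16605937] hinge [0.5495252  0.15459531 0.085     ]
rod [ 0.47498736 -0.14991555  0.137     ] [ 0.47616142 -0.15355338  0.137     ] tri [ 0.47562379 -0.15098363  0.1356298 ] [-0.5  0.5 -0.5 -0.3]
pa [ 0.51988194 -0.15186013  0.102     ] [ 0.52064509 -0.15586143  0.102     ] tri [ 0.52023851 -0.1531147   0.10032928] [-0.5  0.4 -0.5 -0.3]
pb [ 0.56224593 -0.15505045  0.084     ] [ 0.5651361  -0.15803247  0.084     ] tri [ 0.56414528 -0.15611589  0.08350644] [-0.8  0.6 -0.7 -0.4]
orange [ 0.46529725 -0.21845112  0.13      ] [ 0.46138627 -0.22906211  0.13      ] tri [ 0.46145032 -0.22220417  0.12367573] [-0.5  0.4 -0.4 -0.2]
red1 [ 0.41492644 -0.15270169  0.13      ] [ 0.42902363 -0.10122996  0.13      ] tri [ 0.43118325 -0.1388961   0.15698116] [ 2.3 -2.3  2.1  1.5]
red2 [ 0.43150567 -0.09088916  0.13      ] [ 0.41105275 -0.1636279   0.13      ] tri [ 0.40605914 -0.10978828  0.08755294] [-3.2  3.3 -3.  -2.1]
blk [ 0.45012919 -0.17459791  0.05      ]
blk [ 0.45327223 -0.12428082  0.05      ]
blk [ 0.58708211 -0.12903732  0.05      ]
blk [ 0.59003699 -0.17824312  0.05      ]
blkD [ 0.4527312  -0.12846856  0.05      ]
blkD [ 0.4544009 -0.174547   0.05     ]
blkD [ 0.59041036 -0.13549974  0.05      ]
blkD [ 0.58842548 -0.18060747  0.05      ]
lookalike tips S [array([ 0.46006566, -0.22237675,  0.        ]), array([ 4.26329196e-01, -9.28842227e-02, -1.11022302e-16])]
tips D [array([ 0.46158867, -0.22323466,  0.        ]), array([ 0.42769424, -0.09352791,  0.        ]), array([ 0.41028402, -0.15664746,  0.        ])]
```

```bash
cat > plan.py <<'E'
from h import *
import fit
J=fit.p
def jx(x,y,z): return fit.jp(J,(x,y,z))
def shift(frm,to,Rm): return np.round(Rm.T@(np.array(to)-frm)*1000,1)
def yaw(deg): # tool y direction angle in world, pointing down
    t=np.radians(deg); y=np.array([np.cos(t),np.sin(t),0]); z=np.array([0,0,-1.]); return np.c_[np.cross(y,z),y,z]
E
python3 - <<'E'
from plan import *
s=r.read_state(); Rd=yaw(90+np.degrees(J[2])); Rm=q2R(s["tool_rot"])
print("turn",R.from_matrix(Rm.T@Rd).as_rotvec())
T=jx(0,.140,.240+.173); print(T,shift(s["tcp_pos"],T,Rd),shift(s["tcp_pos"],T,Rm))
E
```

```text
turn [-0.00185384 -0.00035719 -0.1309506 ]
[0.56221423 0.23864285 0.413     ] [-438.8 -299.5   -9.3] [-474.1 -239.6   -9. ]
```

apply_moves:
  targets:
    - [0,[0,0,-0.005],[0,0,-0.131]]
    - [0,[-0.048,-0.033,-0.001],[0,0,0]]
    - [0,[-0.048,-0.033,-0.001],[0,0,0]]
    - [0,[-0.048,-0.033,-0.001],[0,0,0]]
    - [0,[-0.048,-0.033,-0.001],[0,0,0]]
    - [0,[-0.048,-0.033,-0.001],[0,0,0]]
    - [0,[-0.048,-0.033,-0.001],[0,0,0]]
    - [0,[-0.048,-0.033,-0.001],[0,0,0]]
    - [0,[-0.048,-0.033,-0.001],[0,0,0]]
    - [0,[0,0,0],[0,0,0]]
  grip_force: 40

```text
t: 1.4
tcp_pos: [0.524, 0.2742, 0.4135]
tool_rot: [-0.001, 0.071, 0.997, -0.002]
ft_force: [0.0, 0.9, 0.0]
opening: -0.0
```

```bash
cat > st.py <<'E'
from plan import *
s=r.read_state(); Rm=q2R(s["tool_rot"]); Rd=yaw(90+np.degrees(J[2]))
tip=s["tcp_pos"]+Rm[:,2]*.173
c,sn=np.cos(J[2]),np.sin(J[2]); d=tip-[J[0],J[1],0]
print("t %.2f"%s["t"],"tcp",np.round(s["tcp_pos"],4),"tip in jig mm",np.round(np.array([c*d[0]+sn*d[1],-sn*d[0]+c*d[1],d[2]])*1e3,1),"F",np.round(s["ft_force"],1),"open",round(s["opening"],4),"fix",np.round(R.from_matrix(Rm.T@Rd).as_rotvec(),3))
E
python3 st.py
python3 - <<'E'
from h import *
grab("scene","s1");grab("side","d1")
i=cv2.imread("pics/s1.png")[100:260,220:420]; j=cv2.imread("pics/d1.png")[40:220,150:310]
cv2.imwrite("pics/m1.png",np.hstack([cv2.resize(i,(440,352)),cv2.resize(j,(313,352))]))
E
```

```text
t 1.40 tcp [0.524  0.2742 0.4135] tip in jig mm [-43.4 168.6 240.5] F [0.  0.9 0. ] open -0.0 fix [-0.005 -0.002  0.008]
```

View pics/m1.png

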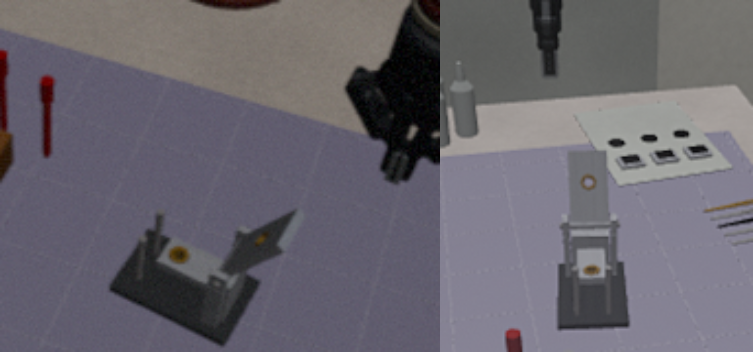

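Clear of the jig, the plate still swung back. Going down behind it.

apply_moves:
  targets:
    - [0,[-0.024,-0.01,0],[0,0,0]]
    - [0,[-0.02,-0.01,0.01],[0,0,0]]
    - [0,[-0.004,-0.01,0.025],[0,0,0]]
    - [0,[0,-0.008,0.025],[0,0,0]]
    - [0,[0,0,0.025],[0,0,0]]
    - [0,[0,0,0.012],[0,0,0]]
    - [0,[0,-0.01,0],[0,0,0]]
    - [0,[0,-0.01,0],[0,0,0]]
    - [0,[0,0,0],[0,0,0]]
    - [0,[0,0,0],[0,0,0]]

```text
t: 2.75
tcp_pos: [0.5641, 0.2121, 0.3135]
tool_rot: [-0.0, 0.065, 0.998, -0.001]
ft_force: [-0.1, 0.1, 0.7]
opening: 0.0001
```

```bash
python3 st.py
python3 - <<'E'
from h import *
grab("scene","s2");grab("side","d2")
i=cv2.imread("pics/s2.png")[100:260,220:420]; j=cv2.imread("pics/d2.png")[40:220,150:310]
cv2.imwrite("pics/m2.png",np.hstack([cv2.resize(i,(440,352)),cv2.resize(j,(313,352))]))
E
```

```text
t 2.75 tcp [0.5641 0.2121 0.3135] tip in jig mm [  5.8 113.7 140.5] F [-0.1  0.1  0.7] open 0.0001 fix [-0.002 -0.     0.02 ]
```

View pics/m2.png

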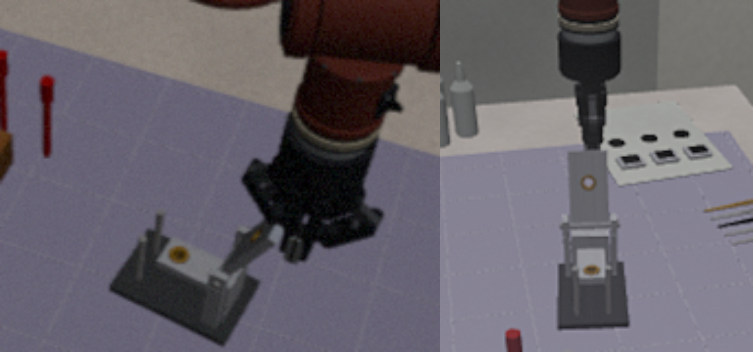

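apply_moves:
  targets:
    - [0,[0.004,-0.01,0],[0,0,0.01]]
    - [0,[0.002,-0.012,0],[0,0,0.01]]
    - [0,[0,-0.012,0],[0,0,0]]
    - [0,[0,-0.012,0],[0,0,0]]
    - [0,[0,-0.012,0],[0,0,0]]
    - [0,[0,-0.012,0],[0,0,0]]
    - [0,[0,-0.012,0],[0,0,0]]
    - [0,[0,-0.01,0],[0,0,0]]
    - [0,[0,0,0],[0,0,0]]
    - [0,[0,0,0],[0,0,0]]

```text
t: 4.1
tcp_pos: [0.543, 0.1152, 0.3136]
tool_rot: [-0.0, 0.076, 0.997, -0.001]
ft_force: [-0.1, 1.3, 0.2]
opening: -0.0
```

```bash
python3 st.py
python3 - <<'E'
from h import *
grab("scene","s3");grab("side","d3")
i=cv2.imread("pics/s3.png")[100:260,220:420]; j=cv2.imread("pics/d3.png")[40:220,150:310]
cv2.imwrite("pics/m3.png",np.hstack([cv2.resize(i,(440,352)),cv2.resize(j,(313,352))]))
E
```

```text
t 4.10 tcp [0.543  0.1152 0.3136] tip in jig mm [ -0.7  14.9 140.6] F [-0.1  1.3  0.2] open -0.0 fix [-0.001 -0.001 -0.003]
```

View pics/m3.png

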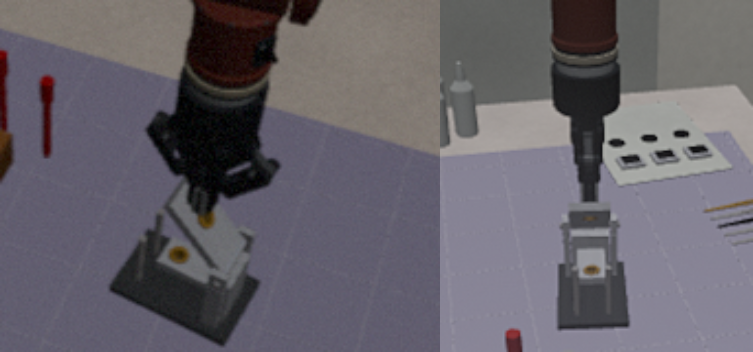

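Plate past upright, fingertips on its upper side. Now swinging it down.

apply_moves:
  targets:
    - [0,[0,-0.01,0],[0,0,0]]
    - [0,[0,-0.01,0.002],[0,0,0]]
    - [0,[0,-0.008,0.006],[0,0,0]]
    - [0,[0,-0.003,0.008],[0,0,0]]
    - [0,[0,-0.002,0.008],[0,0,0]]
    - [0,[0,-0.002,0.008],[0,0,0]]
    - [0,[0,-0.002,0.008],[0,0,0]]
    - [0,[0,-0.002,0.003],[0,0,0]]
    - [0,[0,0,0],[0,0,0]]
    - [0,[0,0,0],[0,0,0]]

```text
t: 5.45
tcp_pos: [0.5365, 0.0746, 0.2669]
tool_rot: [-0.001, 0.075, 0.997, -0.001]
ft_force: [0.8, 0.4, 0.5]
opening: -0.0003
```

```bash
python3 st.py
python3 - <<'E'
from h import *
grab("scene","s4");grab("side","d4")
i=cv2.imread("pics/s4.png")[100:260,220:420]; j=cv2.imread("pics/d4.png")[40:220,150:310]
cv2.imwrite("pics/m4.png",np.hstack([cv2.resize(i,(440,352)),cv2.resize(j,(313,352))]))
E
```

```text
t 5.45 tcp [0.5365 0.0746 0.2669] tip in jig mm [ -1.2 -26.4  93.9] F [0.8 0.4 0.5] open -0.0003 fix [-0.002 -0.002 -0.001]
```

View pics/m4.png

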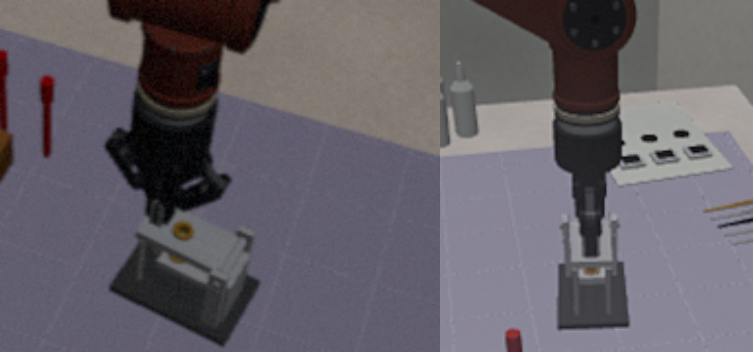

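apply_moves:
  targets:
    - [0,[0,0,0.0015],[0,0,0]]
    - [0,[0,0,0.0015],[0,0,0]]
    - [0,[0,0,0.0015],[0,0,0]]
    - [0,[0,0,0.0015],[0,0,0]]
    - [0,[0,0,0.001],[0,0,0]]
    - [0,[0,0,0.001],[0,0,0]]
    - [0,[0,0,0.001],[0,0,0]]
    - [0,[0,0,0.001],[0,0,0]]
    - [0,[0,0,0.001],[0,0,0]]
    - [0,[0,0,0.001],[0,0,0]]

```text
t: 6.8
tcp_pos: [0.5375, 0.0748, 0.2633]
tool_rot: [-0.002, 0.075, 0.997, -0.001]
ft_force: [-2.5, -0.5, 6.1]
opening: 0.0003
```

```bash
python3 st.py
```

```text
t 6.80 tcp [0.5375 0.0748 0.2633] tip in jig mm [ -0.7 -26.2  90.3] F [-2.5 -0.5  6.1] open 0.0003 fix [-0.003 -0.004  0.   ]
```

apply_moves:
  targets:
    - [0,[0,0,0.002],[0,0,0]]
    - [0,[0,0,0.003],[0,0,0]]
    - [0,[0,0,0.003],[0,0,0]]
    - [0,[0,0,0.003],[0,0,0]]
    - [0,[0,0,0.003],[0,0,0]]
    - [0,[0,0,0],[0,0,0]]
    - [0,[0,0,-0.01],[0,0,0]]
    - [0,[0,0,-0.03],[0,0,0]]
    - [0,[0,0,-0.05],[0,0,0]]
    - [0,[0,0,-0.04],[0,0,0]]

```text
t: 8.05
tcp_pos: [0.539, 0.0756, 0.3932]
tool_rot: [-0.01, 0.074, 0.997, -0.003]
ft_force: [0.2, 0.5, -0.1]
opening: 0.0002
```

```bash
python3 st.py
python3 - <<'E'
from plan import *
s=r.read_state()
T=np.array([.4755,-.1520,.122+.1547+.08]); Rd=yaw(90+np.degrees(J[2])); print(T,shift(s["tcp_pos"],T,Rd))
grab("scene","s5");grab("side","d5")
i=cv2.imread("pics/s5.png")[160:260,260:360]; j=cv2.imread("pics/d5.png")[140:220,190:270]
cv2.imwrite("pics/m5.png",np.hstack([cv2.resize(i,(400,400)),cv2.resize(j,(400,400))]))
E
```

```text
t 8.05 tcp [0.539  0.0756 0.3932] tip in jig mm [ -2.  -25.8 220.2] F [ 0.2  0.5 -0.1] open 0.0002 fix [-0.007 -0.02   0.002]
[ 0.4755 -0.152   0.3567] [  28.8 -234.5   36.5]
```

View pics/m5.png

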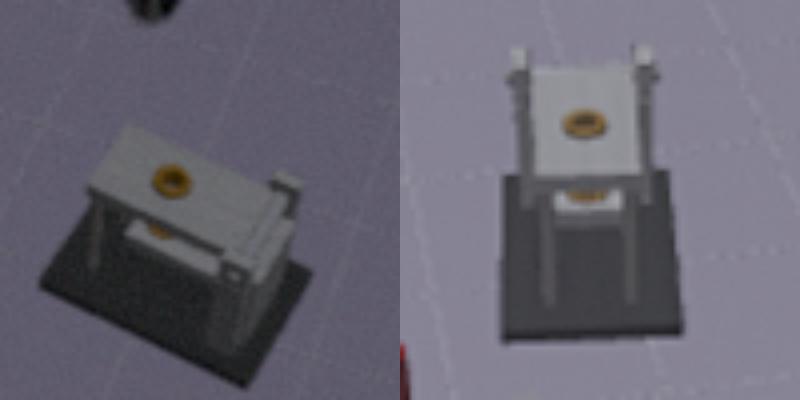

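Run:
```python
from plan import *
S=load("s5");D=load("d5")
print("bush tri: S",ray(S,303,205.2,.094),"D",ray(D,227,164.6,.094),"jig ub",jx(0,0,.094))
print("pred px",proj(S,jx(0,0,.094)),proj(D,jx(0,0,.094)))
for d in(.02,.08,.09): # plate top depth heights
    P=jx(.015,.055-d,.09)
    for f in(S,D):
        u,v=proj(f,P); print(d,[round(px(f,u+a,v+b)[2]*1e3,1) for a in(-1,0,1) for b in(-1,0,1)])
```

```text
bush tri: S [0.54114665 0.10072925 0.094     ] D [0.54055007 0.09486987 0.094     ] jig ub [0.54131465 0.10021161 0.094     ]
pred px (np.float64(302.7523875758169), np.float64(205.18423534639348)) (np.float64(226.92644045106493), np.float64(163.36373903191569))
0.02 [np.float64(89.4), np.float64(91.2), np.float64(91.5), np.float64(89.3), np.float64(89.8), np.float64(88.2), np.float64(94.1), np.float64(92.3), np.float64(91.1)]
0.02 [np.float64(87.6), np.float64(87.2), np.float64(86.8), np.float64(85.5), np.float64(87.2), np.float64(87.5), np.float64(86.9), np.float64(86.1), np.float64(86.5)]
0.08 [np.float64(91.8), np.float64(88.5), np.float64(90.9), np.float64(91.0), np.float64(91.1), np.float64(91.9), np.float64(90.8), np.float64(90.5), np.float64(91.6)]
0.08 [np.float64(86.2), np.float64(88.1), np.float64(88.7), np.float64(86.9), np.float64(88.1), np.float64(86.2), np.float64(88.5), np.float64(88.5), np.float64(86.9)]
0.09 [np.float64(93.9), np.float64(88.3), np.float64(90.2), np.float64(91.3), np.float64(91.0), np.float64(89.3), np.float64(90.4), np.float64(93.0), np.float64(89.6)]
0.09 [np.float64(88.0), np.float64(87.4), np.float64(87.0), np.float64(85.5), np.float64(87.2), np.float64(85.4), np.float64(86.2), np.float64(86.8), np.float64(87.5)]
```

apply_moves:
  targets:
    - [0.045,[0,-0.005,0],[-0.007,-0.02,0.002]]
    - [0.045,[0.004,-0.035,0],[0,0,0]]
    - [0.045,[0.004,-0.035,0],[0,0,0]]
    - [0.045,[0.004,-0.035,0],[0,0,0]]
    - [0.045,[0.004,-0.035,0],[0,0,0]]
    - [0.045,[0.004,-0.035,0],[0,0,0]]
    - [0.045,[0.004,-0.03,0],[0,0,0]]
    - [0.045,[0.004,-0.015,0],[0,0,0]]
    - [0.045,[0,0,0],[0,0,0]]
    - [0.045,[0,0,0],[0,0,0]]

```text
t: 9.4
tcp_pos: [0.473, -0.1486, 0.3829]
tool_rot: [-0.002, 0.075, 0.997, 0.004]
ft_force: [-0.7, 0.5, 0.2]
opening: 0.045
```

```bash
python3 st.py
python3 - <<'E'
from plan import *
s=r.read_state()
T=np.array([.4755,-.1520,.122+.1547]); print(T,shift(s["tcp_pos"],T,q2R(s["tool_rot"])))
f=grab("wrist","w6"); print(proj(f,[.4755,-.152,.137]),proj(f,[.52,-.155,.102]))
E
```

```text
t 9.40 tcp [ 0.473  -0.1486  0.3829] tip in jig mm [ -31.2 -255.   209.9] F [-0.7  0.5  0.2] open 0.045 fix [ 0.007 -0.005 -0.   ]
[ 0.4755 -0.152   0.2767] [ -3.4  -3.7 106.2]
(np.float64(252.13298234570715), np.float64(207.3045793709959)) (np.float64(257.21387461030145), np.float64(245.99653644581304))
```

View pics/w6.png

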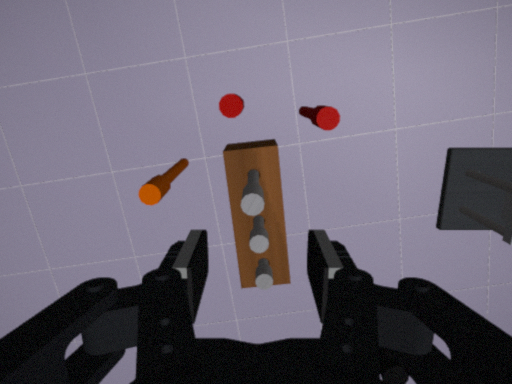

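Wrist view: rod head at (252,204), about 3 px from the prediction, centred in the jaw direction and clear of the look-alikes. Plate measures level at about 90 mm. Going down to grip.

apply_moves:
  targets:
    - [0.045,[-0.002,-0.0035,0.01],[0.006,-0.005,0]]
    - [0.045,[0,0,0.02],[0,0,0]]
    - [0.045,[0,0,0.02],[0,0,0]]
    - [0.045,[0,0,0.02],[0,0,0]]
    - [0.045,[0,0,0.015],[0,0,0]]
    - [0.045,[0,0,0.008],[0,0,0]]
    - [0.045,[0,0,0.005],[0,0,0]]
    - [0.045,[0,0,0],[0,0,0]]
    - [0.045,[0,0,0],[0,0,0]]
    - [0.045,[0,0,0],[0,0,0]]

```text
t: 10.7
tcp_pos: [0.4773, -0.1495, 0.2815]
tool_rot: [0.003, 0.071, 0.997, -0.001]
ft_force: [-0.5, -0.5, -0.3]
opening: 0.0447
```

```bash
python3 st.py
python3 - <<'E'
from plan import *
s=r.read_state()
T=np.array([.4745,-.1520,.122+.1547]); print(T,shift(s["tcp_pos"],T,q2R(s["tool_rot"])))
f=grab("wrist","w7");
E
```

```text
t 10.70 tcp [ 0.4773 -0.1495  0.2815] tip in jig mm [ -24.9 -256.6  108.5] F [-0.5 -0.5 -0.3] open 0.0447 fix [-0.001  0.006  0.007]
[ 0.4745 -0.152   0.2767] [ 2.5 -2.9  4.7]
```

View pics/w7.png

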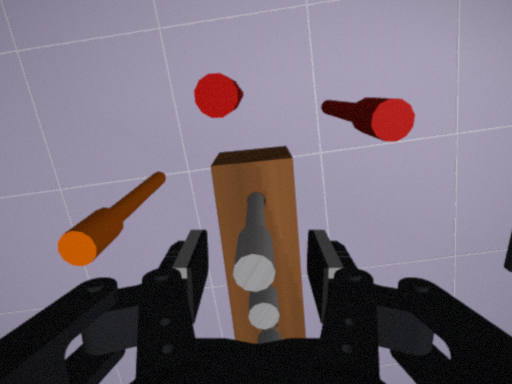

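apply_moves:
  targets:
    - [0.045,[0.002,-0.002,0.003],[0,0.005,0.006]]
    - [0.045,[0.001,-0.001,0.002],[0,0,0]]
    - [0.045,[0,0,0],[0,0,0]]
    - [0.03,[0,0,0],[0,0,0]]
    - [0.02,[0,0,0],[0,0,0]]
    - [0.01,[0,0,0],[0,0,0]]
    - [0.005,[0,0,0],[0,0,0]]
    - [0.005,[0,0,0],[0,0,0]]
    - [0.005,[0,0,0],[0,0,0]]
    - [0.005,[0,0,0],[0,0,0]]
  grip_force: 60

```text
t: 12.0
tcp_pos: [0.474, -0.1519, 0.2768]
tool_rot: [0.001, 0.075, 0.997, -0.0]
ft_force: [0.0, 1.4, -0.1]
opening: 0.0145
```

```bash
python3 st.py
python3 - <<'E'
from plan import *
s=r.read_state(); print(s["tcp_pos"]+q2R(s["tool_rot"])[:,2]*.1547)
grab("wrist","w8");
E
```

```text
t 12.00 tcp [ 0.474  -0.1519  0.2768] tip in jig mm [ -28.6 -259.3  103.8] F [ 0.   1.4 -0.1] open 0.0145 fix [-0.     0.002  0.   ]
[ 0.47425004 -0.15193178  0.12213304]
```

View pics/w8.png

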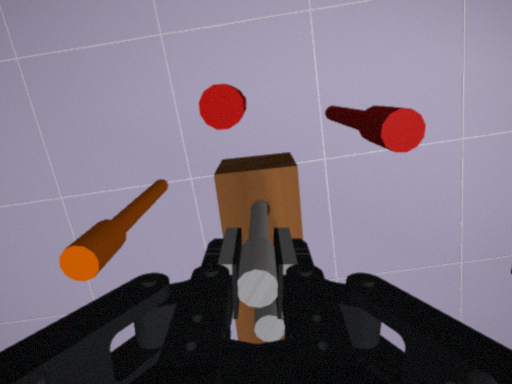

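apply_moves:
  targets:
    - [0.005,[0,0,-0.008],[0,0,0]]
    - [0.005,[0,0,-0.012],[0,0,0]]
    - [0.005,[0,0,-0.015],[0,0,0]]
    - [0.005,[0,0,-0.018],[0,0,0]]
    - [0.005,[0,0,-0.02],[0,0,0]]
    - [0.005,[0,0,-0.02],[0,0,0]]
    - [0.005,[0,0,-0.02],[0,0,0]]
    - [0.005,[0,0,-0.02],[0,0,0]]
    - [0.005,[0,0,-0.01],[0,0,0]]
    - [0.005,[0,0,0],[0,0,0]]

```text
t: 13.3
tcp_pos: [0.4725, -0.1523, 0.4327]
tool_rot: [0.003, 0.074, 0.997, -0.003]
ft_force: [-0.0, 0.7, -0.8]
opening: 0.0143
```

```bash
python3 st.py
python3 - <<'E'
from plan import *
s=r.read_state(); T=jx(0,0,.094+.02+.110+.1547); print(T,shift(s["tcp_pos"],T,q2R(s["tool_rot"])))
grab("scene","s9");grab("side","d9")
i=cv2.imread("pics/s9.png")[60:230,150:270]; j=cv2.imread("pics/d9.png")[110:290,160:290]
cv2.imwrite("pics/m9.png",np.hstack([cv2.resize(i,(400,567),interpolation=2),cv2.resize(j,(400,567),interpolation=2)]))
E
```

```text
t 13.30 tcp [ 0.4725 -0.1523  0.4327] tip in jig mm [ -29.4 -261.1  259.7] F [-0.   0.7 -0.8] open 0.0143 fix [-0.006  0.006  0.001]
[0.54131465 0.10021161 0.3787    ] [-30.3 260.3  52.5]
```

View pics/m9.png

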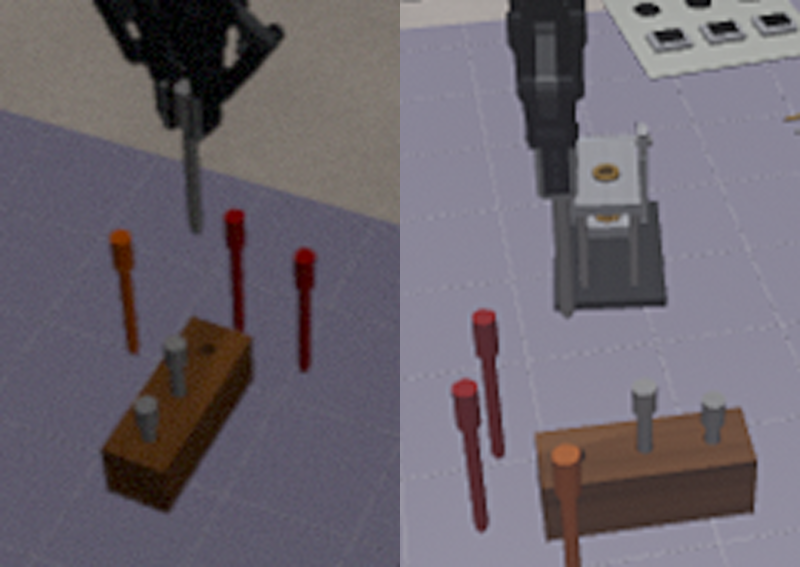

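Guide rod held and out of the block, the other rods undisturbed. Now over to the bushing.

apply_moves:
  targets:
    - [0.005,[-0.004,0.015,0],[-0.006,0.006,0]]
    - [0.005,[-0.004,0.032,0],[0,0,0]]
    - [0.005,[-0.004,0.035,0],[0,0,0]]
    - [0.005,[-0.004,0.035,0],[0,0,0]]
    - [0.005,[-0.004,0.035,0],[0,0,0]]
    - [0.005,[-0.004,0.035,0],[0,0,0]]
    - [0.005,[-0.004,0.032,0],[0,0,0]]
    - [0.005,[-0.001,0.015,0],[0,0,0]]
    - [0.005,[0,0.005,0],[0,0,0]]
    - [0.005,[0,0,0],[0,0,0]]

```text
t: 14.65
tcp_pos: [0.5369, 0.0932, 0.421]
tool_rot: [-0.012, 0.074, 0.997, 0.003]
ft_force: [0.9, 0.6, -1.9]
opening: 0.0147
```

```bash
python3 st.py
python3 - <<'E'
from plan import *
s=r.read_state(); T=jx(0,0,.094+.016+.110+.1547); print(T,shift(s["tcp_pos"],T,q2R(s["tool_rot"])))
E
```

```text
t 14.65 tcp [0.5369 0.0932 0.421 ] tip in jig mm [ -7.4  -6.9 248.1] F [ 0.9  0.6 -1.9] open 0.0147 fix [ 0.004 -0.024  0.002]
[0.54131465 0.10021161 0.3747    ] [-4.5  7.4 46.3]
```

apply_moves:
  targets:
    - [0.005,[-0.0,0.002,0],[0.004,-0.012,0.002]]
    - [0.005,[-0.002,0.003,0.01],[0,-0.008,0]]
    - [0.005,[-0.001,0.002,0.01],[0,-0.003,0]]
    - [0.005,[-0.001,0,0.01],[0,0,0]]
    - [0.005,[0,0,0.006],[0,0,0]]
    - [0.005,[0,0,0.003],[0,0,0]]
    - [0.005,[0,0,0],[0,0,0]]
    - [0.005,[0,0,0],[0,0,0]]
    - [0.005,[0,0,0],[0,0,0]]
    - [0.005,[0,0,0],[0,0,0]]

```text
t: 15.9
tcp_pos: [0.5419, 0.0973, 0.3792]
tool_rot: [0.0, 0.077, 0.997, -0.001]
ft_force: [0.2, 0.2, -2.0]
opening: 0.0148
```

```bash
cat > look.py <<'E'
import sys
from plan import *
n=sys.argv[1]
s=r.read_state(); print(s["tcp_pos"],"rod tip model:",s["tcp_pos"]+q2R(s["tool_rot"])[:,2]*(.1547+.11),"bush",jx(0,0,.094))
S=grab("scene","s"+n);D=grab("side","d"+n);grab("wrist","w"+n)
i=cv2.imread(f"pics/s{n}.png")[150:230,270:340]; j=cv2.imread(f"pics/d{n}.png")[105:185,195:265]
cv2.imwrite(f"pics/m{n}.png",np.hstack([cv2.resize(i,(400,457),interpolation=2),cv2.resize(j,(400,457),interpolation=2)]))
E
python3 st.py; python3 look.py 11
```

```text
t 15.90 tcp [0.5419 0.0973 0.3792] tip in jig mm [  1.1  -3.1 206.2] F [ 0.2  0.2 -2. ] open 0.0148 fix [-0.002  0.001 -0.004]
[0.5419111  0.09731584 0.37919607] rod tip model: [0.54200071 0.09687403 0.11449645] bush [0.54131465 0.10021161 0.094     ]
```

View pics/m11.png

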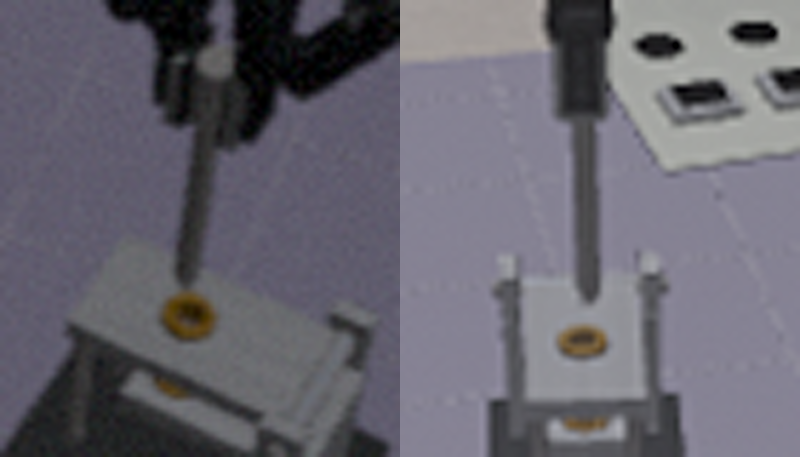

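View pics/w11.png

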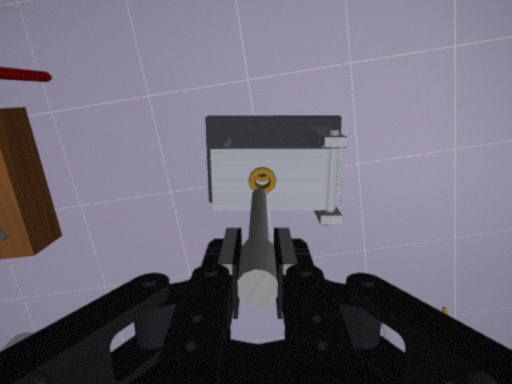

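Run:
```python
from h import *
def crop(fn,x0,y0,x1,y1,s):
    i=cv2.imread(f"pics/{fn}.png")[y0:y1,x0:x1]; return cv2.resize(i,None,fx=s,fy=s,interpolation=cv2.INTER_CUBIC)
cv2.imwrite("pics/e1.png",np.hstack([crop("s11",285,155,325,215,10),crop("d11",210,120,250,180,10)]))
```

```text
(no output)
```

View pics/e1.png

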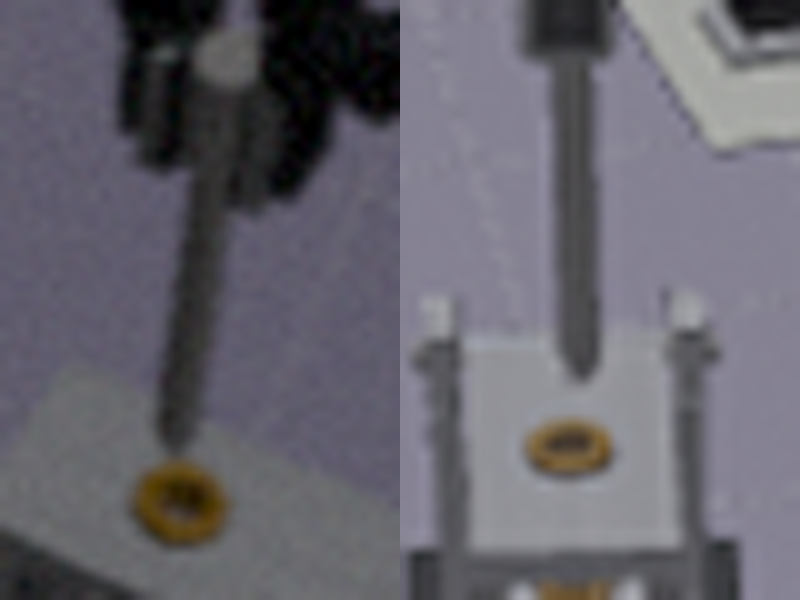

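```bash
cat > rod.py <<'E'
from plan import *
from scipy.optimize import least_squares
def rodfit(S,D,ts,td,ls,ld,bs,bd):
    def pr(f,P): return np.array(proj(f,P))
    def tri(s,d): return least_squares(lambda X:np.r_[pr(S,X)-s,pr(D,X)-d],[.54,.1,.1]).x
    def rs(p):
        T=p[:3]; U=np.array([p[3],p[4],1]); o=[pr(S,T)-ts,pr(D,T)-td]
        for f,l in((S,ls),(D,ld)):
            A=pr(f,T);B=pr(f,T+U*.1); n=(B-A)/np.linalg.norm(B-A)
            for q in l: w=np.array(q)-A; o.append([w[0]*n[1]-w[1]*n[0]]*1)
        return np.concatenate([np.ravel(x) for x in o])
    p=least_squares(rs,[.54,.1,.11,0,0]).x
    b=tri(bs,bd); print("tip",p[:3].round(4),"tilt dx/dz,dy/dz",p[3:].round(4),"bush tri",b.round(4)); print("res",rs(p).round(2))
    print("tip-bush mm world",((p[:3]-b)*1e3).round(1)); return p,b
E
python3 - <<'E'
from rod import *
S=load("s11");D=load("d11")
p,b=rodfit(S,D,(302.5,199.8),(228.1,157.8),[(305.8,175),(302.8,197)],[(227.3,128),(227.8,153)],(303.1,204.8),(227,164))
Rm=yaw(90+np.degrees(J[2])); print("shift tool to bush",(Rm.T@(b-p[:3])*1e3).round(1)); print("tilt in tool", (Rm.T@np.r_[p[3:],0]).round(4))
E
```

```text
tip [0.5431 0.0975 0.1126] tilt dx/dz,dy/dz [ 0.0123 -0.0091] bush tri [0.5405 0.1001 0.0932]
res [-0.32  0.48 -0.43 -0.41  0.02 -0.15  0.03 -0.18]
tip-bush mm world [ 2.6 -2.6 19.4]
shift tool to bush [ 3.   2.1 19.4]
tilt in tool [-0.0136 -0.0072  0.    ]
```

Run:
```python
from h import *
def crop(fn,x0,y0,x1,y1,s):
    i=cv2.imread(f"pics/{fn}.png")[y0:y1,x0:x1]; return cv2.resize(i,None,fx=s,fy=s,interpolation=cv2.INTER_CUBIC)
cv2.imwrite("pics/e2.png",crop("w11",225,160,300,310,5)[:590] if 0 else crop("w11",225,160,305,240,7))
```

```text
(no output)
```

View pics/e2.png

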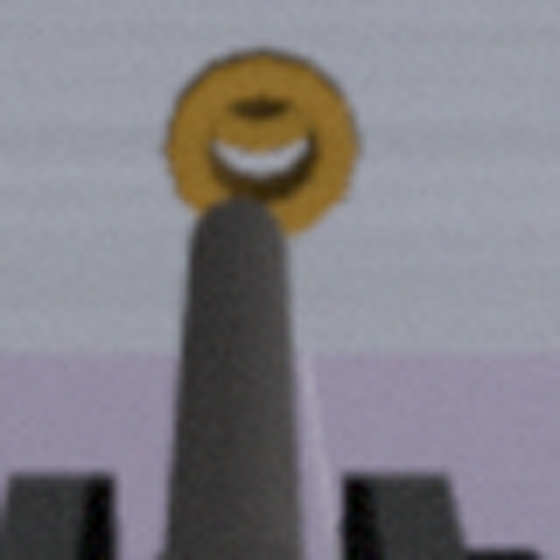

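Run:
```python
from plan import *
W=load("w11"); Rm=yaw(90+np.degrees(J[2]))
b=ray(W,262.6,180.7,.094); 
for z in(.1125,.1145): 
    t=ray(W,259.3,191.7,z); print(b,t,"tool shift",(Rm.T@(b-t)*1e3).round(1))
print("model",(Rm.T@(jx(0,0,.094)-np.array([.542,.0969,.1145]))*1e3).round(1), camR(W)[:,2])
```

```text
[0.5381455  0.10035843 0.094     ] [0.54123906 0.0972227  0.1125    ] tool shift [ 3.5  2.6 18.5]
[0.5381455  0.10035843 0.094     ] [0.54066673 0.09730184 0.1145    ] tool shift [ 2.9  2.6 20.5]
model [ 1.2  3.2 20.5] [ 0.26281999 -0.04247435 -0.96390953]
```

Three estimates of the tip offset from the bushing (scene and side together, wrist, arm model) give a tool shift of about (+3.0, +2.4) mm. Correcting and lowering a little.

apply_moves:
  targets:
    - [0.005,[0.0015,0.0012,0],[-0.002,0.001,-0.003]]
    - [0.005,[0.0015,0.0012,0],[0,0,0]]
    - [0.005,[0,0,0.003],[0,0,0]]
    - [0.005,[0,0,0.004],[0,0,0]]
    - [0.005,[0,0,0.004],[0,0,0]]
    - [0.005,[0,0,0.002],[0,0,0]]
    - [0.005,[0,0,0],[0,0,0]]
    - [0.005,[0,0,0],[0,0,0]]
    - [0.005,[0,0,0],[0,0,0]]
    - [0.005,[0,0,0],[0,0,0]]

```text
t: 17.3
tcp_pos: [0.539, 0.1003, 0.365]
tool_rot: [-0.0, 0.075, 0.997, 0.0]
ft_force: [-0.4, -0.1, -1.0]
opening: 0.0145
```

```bash
python3 st.py; python3 look.py 12;python3 - <<'E'
from h import *
def crop(fn,x0,y0,x1,y1,s):
    i=cv2.imread(f"pics/{fn}.png")[y0:y1,x0:x1]; return cv2.resize(i,None,fx=s,fy=s,interpolation=cv2.INTER_CUBIC)
cv2.imwrite("pics/e3.png",np.hstack([crop("s12",290,185,315,225,10),crop("d12",215,145,240,185,10),cv2.resize(crop("w12",235,160,295,220,1),(290,400))[:,:]]))
E
```

```text
t 17.30 tcp [0.539  0.1003 0.365 ] tip in jig mm [-2.50e+00 -1.00e-01  1.92e+02] F [-0.4 -0.1 -1. ] open 0.0145 fix [ 0.    -0.001 -0.001]
[0.53902093 0.10034366 0.36496353] rod tip model: [0.53877248 0.10049541 0.10026369] bush [0.54131465 0.10021161 0.094     ]
```

View pics/e3.png

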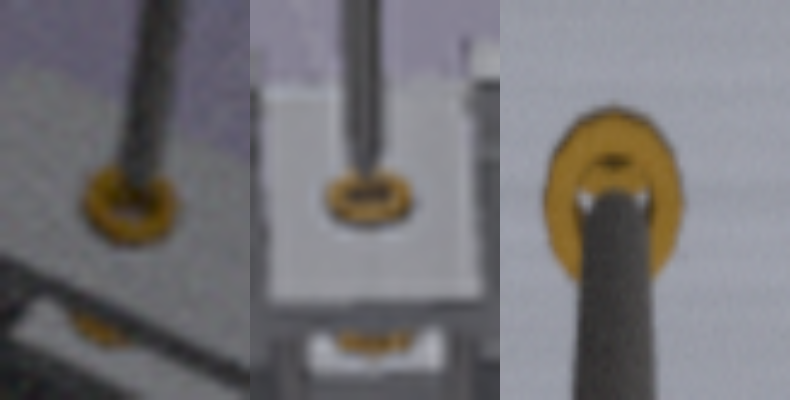

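Run:
```python
from rod import *
S=load("s12");D=load("d12")
p,b=rodfit(S,D,(303.6,203.7),(226.9,162.3),[(306,188)],[(226.2,147)],(303.1,204.8),(227,164))
Rm=yaw(90+np.degrees(J[2])); print("shift tool to bush",(Rm.T@(b-p[:3])*1e3).round(1))
W=load("w12")
u=235+(615-500)*60/290; v=160+205*60/400; print(u,v)
b=ray(W,235+(614-500)*60/290,160+198*60/400,.094)
t=ray(W,u,160+(188+22*.7*1.0)*60/400,.1003); print((Rm.T@(b-t)*1e3).round(1))
```

```text
tip [0.5405 0.1008 0.0976] tilt dx/dz,dy/dz [0.0087 0.0024] bush tri [0.5405 0.1001 0.0932]
res [-0.31  0.31 -0.39 -0.27 -0.    0.  ]
tip-bush mm world [0.  0.7 4.4]
shift tool to bush [-0.1 -0.7  4.4]
258.7931034482759 190.75
[-1.2 -0.1  6.3]
```

apply_moves:
  targets:
    - [0.005,[-0.0007,-0.0003,0],[0,0,0]]
    - [0.005,[0,0,0.003],[0,0,0]]
    - [0.005,[0,0,0.003],[0,0,0]]
    - [0.005,[0,0,0.003],[0,0,0]]
    - [0.005,[0,0,0.003],[0,0,0]]
    - [0.005,[0,0,0.002],[0,0,0]]
    - [0.005,[0,0,0],[0,0,0]]
    - [0.005,[0,0,0],[0,0,0]]
    - [0.005,[0,0,0],[0,0,0]]
    - [0.005,[0,0,0],[0,0,0]]

```text
t: 18.7
tcp_pos: [0.5397, 0.0999, 0.3498]
tool_rot: [-0.001, 0.075, 0.997, 0.0]
ft_force: [-0.4, 0.4, 0.0]
opening: 0.0146
```

```bash
python3 st.py; python3 look.py 13
```

```text
t 18.70 tcp [0.5397 0.0999 0.3498] tip in jig mm [ -1.8  -0.5 176.8] F [-0.4  0.4  0. ] open 0.0146 fix [ 0.    -0.001 -0.001]
[0.53965186 0.09993154 0.34978705] rod tip model: [0.53931163 0.10006342 0.0850873 ] bush [0.54131465 0.10021161 0.094     ]
```

View pics/m13.png

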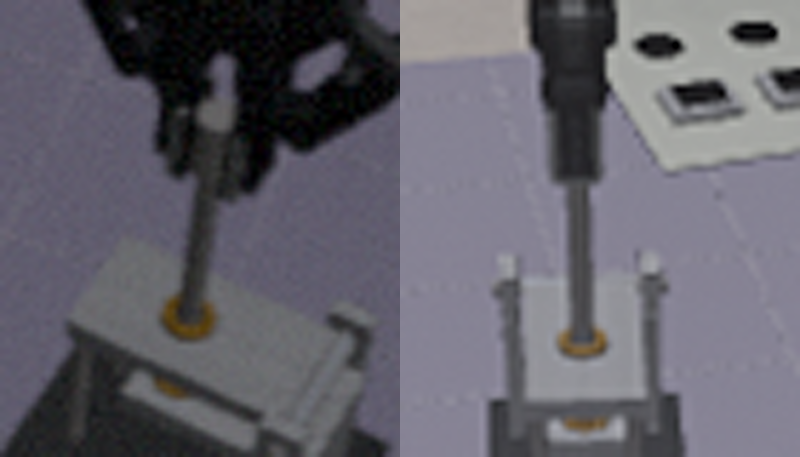

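View pics/w13.png

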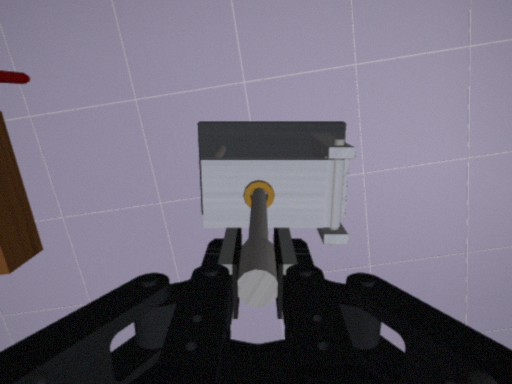

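The tip has entered the upper bushing (scene (189,317), side (582,342)) with no contact force. Continuing down in small steps.

apply_moves:
  targets:
    - [0.005,[0,0,0.003],[0,0,0]]
    - [0.005,[0,0,0.004],[0,0,0]]
    - [0.005,[0,0,0.004],[0,0,0]]
    - [0.005,[0,0,0.004],[0,0,0]]
    - [0.005,[0,0,0.004],[0,0,0]]
    - [0.005,[0,0,0.003],[0,0,0]]
    - [0.005,[0,0,0.002],[0,0,0]]
    - [0.005,[0,0,0],[0,0,0]]
    - [0.005,[0,0,0],[0,0,0]]
    - [0.005,[0,0,0],[0,0,0]]

```text
t: 20.1
tcp_pos: [0.5395, 0.0999, 0.3238]
tool_rot: [-0.001, 0.075, 0.997, 0.0]
ft_force: [0.2, 0.7, -1.5]
opening: 0.0152
```

```bash
python3 st.py; python3 look.py 14
```

```text
t 20.10 tcp [0.5395 0.0999 0.3238] tip in jig mm [ -2.   -0.5 150.8] F [ 0.2  0.7 -1.5] open 0.0152 fix [ 0.    -0.002 -0.001]
[0.539537   0.09994044 0.3237928 ] rod tip model: [0.53904657 0.10008172 0.05909329] bush [0.54131465 0.10021161 0.094     ]
```

View pics/m14.png

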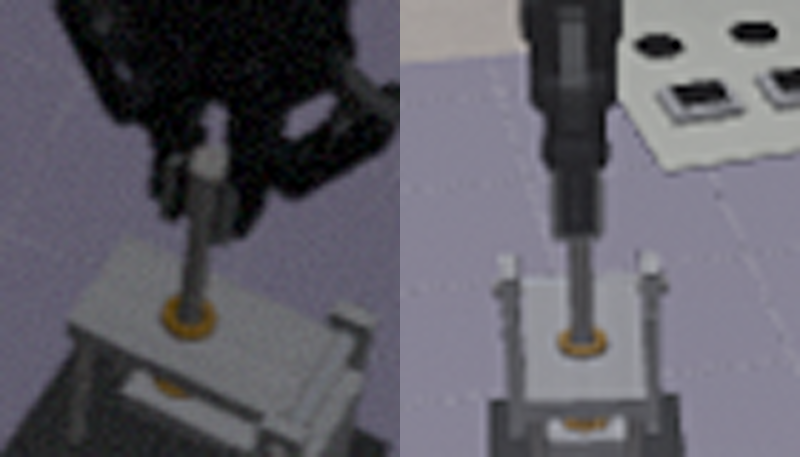

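apply_moves:
  targets:
    - [0.005,[0,0,0.002],[0,0,0]]
    - [0.005,[0,0,0.002],[0,0,0]]
    - [0.005,[0,0,0.002],[0,0,0]]
    - [0.005,[0,0,0.002],[0,0,0]]
    - [0.005,[0,0,0.002],[0,0,0]]
    - [0.005,[0,0,0.002],[0,0,0]]
    - [0.005,[0,0,0.001],[0,0,0]]
    - [0.005,[0,0,0],[0,0,0]]
    - [0.005,[0,0,0],[0,0,0]]
    - [0.005,[0,0,0],[0,0,0]]

```text
t: 21.5
tcp_pos: [0.5395, 0.0999, 0.3098]
tool_rot: [-0.001, 0.075, 0.997, 0.0]
ft_force: [-0.5, 0.7, -1.5]
opening: 0.0145
```

```bash
python3 st.py; python3 look.py 15
```

```text
t 21.50 tcp [0.5395 0.0999 0.3098] tip in jig mm [ -2.1  -0.5 136.8] F [-0.5  0.7 -1.5] open 0.0145 fix [ 0.    -0.002 -0.001]
[0.53948779 0.09994099 0.30977968] rod tip model: [0.53896502 0.100067   0.04508023] bush [0.54131465 0.10021161 0.094     ]
```

View pics/m15.png

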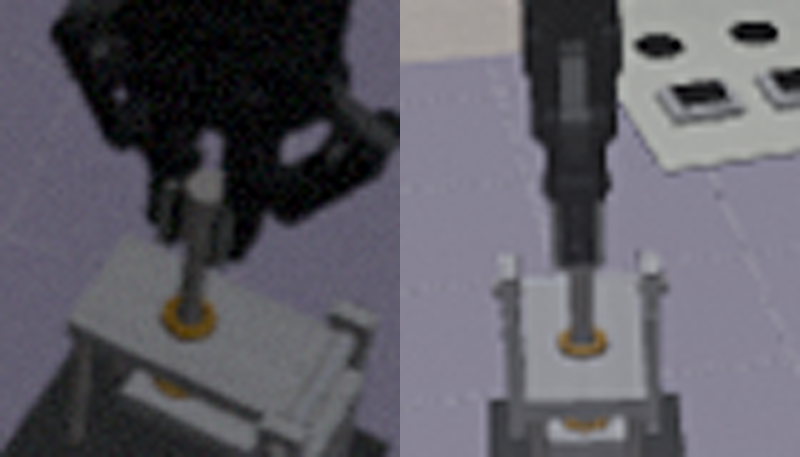

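apply_moves:
  targets:
    - [0.005,[0,0,0.003],[0,0,0]]
    - [0.005,[0,0,0.003],[0,0,0]]
    - [0.005,[0,0,0.003],[0,0,0]]
    - [0.005,[0,0,0.003],[0,0,0]]
    - [0.005,[0,0,0.003],[0,0,0]]
    - [0.005,[0,0,0.003],[0,0,0]]
    - [0.005,[0,0,0.002],[0,0,0]]
    - [0.005,[0,0,0],[0,0,0]]
    - [0.005,[0,0,0],[0,0,0]]
    - [0.005,[0,0,0],[0,0,0]]

```text
t: 22.9
tcp_pos: [0.5394, 0.0999, 0.2882]
tool_rot: [-0.001, 0.075, 0.997, 0.0]
ft_force: [0.0, -0.2, -1.2]
opening: 0.0142
```

```bash
python3 st.py; python3 look.py 16
python3 - <<'E'
from plan import *
def crop(fn,x0,y0,x1,y1,s):
    i=cv2.imread(f"pics/{fn}.png")[y0:y1,x0:x1]; return cv2.resize(i,None,fx=s,fy=s,interpolation=cv2.INTER_CUBIC)
cv2.imwrite("pics/e16.png",np.hstack([crop("s16",270,155,340,255,5.5),crop("d16",195,115,265,215,5.5)]))
for n in("s16","d16"):
    f=load(n); print([np.round(proj(f,jx(0,0,z)),1) for z in(.04,.024,.01)])
E
```

```text
t 22.90 tcp [0.5394 0.0999 0.2882] tip in jig mm [ -2.3  -0.5 115.2] F [ 0.  -0.2 -1.2] open 0.0142 fix [ 0.    -0.002 -0.001]
[0.53939065 0.09993865 0.28817757] rod tip model: [0.53878811 0.10006763 0.02347829] bush [0.54131465 0.10021161 0.094     ]
[array([300.4, 219.4]), array([299.7, 223.4]), array([299.1, 226.8])]
[array([227.5, 181.4]), array([227.6, 186.6]), array([227.7, 191. ])]
```

View pics/e16.png

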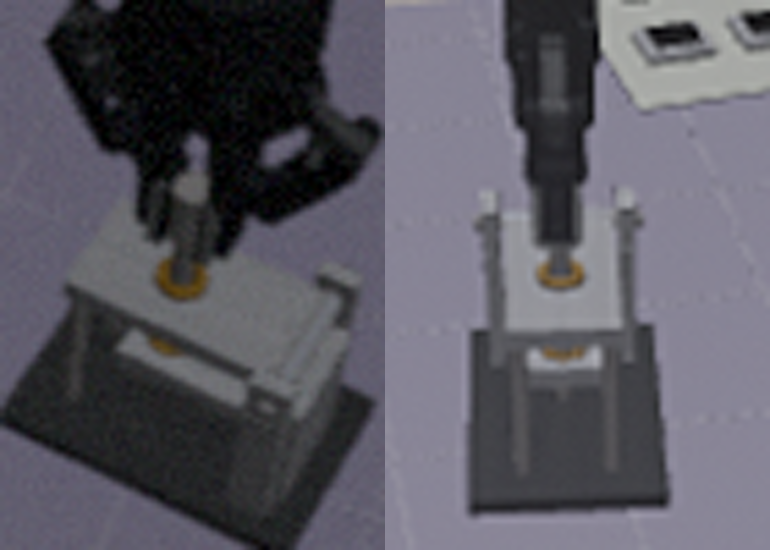

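View pics/s16.png

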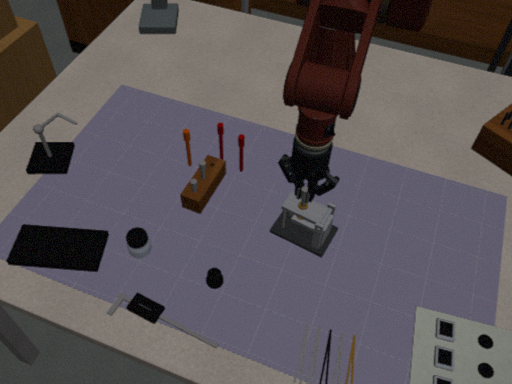

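The rod tip shows below the arm at side (227,187), which matches a height of about 22 mm (underside of bushing 40, base top 10). The plate is still shut, and the punches, loupe and jar are where they were. Handing in.

```bash
python3 -c "
from workcell import workorder; print(workorder.finish_job())"; python3 st.py
```

```text
the job is handed in; nothing more can be done
None
the job is handed in; nothing more can be done
```

I swung the plate over with closed fingers and pressed it shut on its posts. I then pulled the guide rod from the block, threaded it through both bushings and handed in with it still in the gripper, at about 23 s.

**Plate:** depth readings put the plate's top at about 90 mm in the scene camera and 87 mm in the side camera. Each camera gave the same height at both ends, so it lies level. The 3 mm difference is roughly the cameras' calibration error. After the insertion it still looked shut.

**Rod:** both cameras saw the tip enter the upper bushing, and nothing beyond sensor noise (under 2 N) showed on the way down. The arm model puts the tip at 23.5 mm and the side camera at about 22 mm. That is roughly 17 mm below the lower bushing's underside and 12 mm clear of the base.

**Disagreement:** the cameras and the arm model disagreed by up to about 2.5 mm on sideways alignment. I followed mainly the cameras, and the force-free passage supports that.

**Other items:** in the last scene picture the two other rods, the loupe, the jar and the red and orange look-alikes were where they started.

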